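# Vent the pressure pot, unlatch its clamp arm and hold the arm raised

### The job

Open up the bench pressure pot: first vent it by pulling the sprung vent lever toward the robot's side through its whole stroke to the stop, then ease it slowly all the way back, never letting it snap. Then pull the spring latch at the end of the clamp arm sideways out of its coupler, lift the arm off the ball and finish while still holding it with the gripper, steady, with the coupler at least 6 cm above where it sat. Leave the bottles and glassware standing where they are.

Things in the scene. Friction and masses are not known exactly. Their poses are not given: they have to be found in the camera images.
- pot: Fixed unit: grey base plate 220 x 360 x 12 mm with a round steel pot (124 wide, 120 high) in the middle, hinge post at the left end (+y), steel ball on a post at the right end (-y), brass vent valve column near the left front. Origin: on the table under the pot's centre. Axes: x away from the robot, y to its left along the clamp arm toward the hinge, z up; turned by up to 0.35 rad
- ball (a point): Centre of the fixed steel ball (40 mm wide, flat underside, on a 15 mm neck), 145 mm above the table, at (0, -130, 145) mm in the pot's frame
- vent_lever (a joint): Lever angle, rad: 0 = home (leaning 0.30 rad away from the robot), grows as the grip is pulled toward the robot (pot's -x), stop at 0.85. Hinge along the pot's y through (-70, 60, 90) mm in the pot's frame, 100 mm from the grip. Spring: about 1 N at the grip at home, 10 N at the stop; let go there it snaps back at several rad/s, let go at home it stays
- vent_grip (a point): Centre of the lever's black cross-grip: cylinder 28 mm in diameter, 32 mm long, along the pot's y (flat ends face +y and -y, over 30 mm free beside each), about 186 mm above the table at home, on a 10 mm steel rod. Pinched on its flat ends from above it can turn between the fingers as the lever swings
- clamp_arm: Aluminium clamp arm, about 0.45 kg: bar 24 mm wide, 20 high across the pot, top 170 mm above the table, ending in a coupler housing 56 mm square (top 175 mm) over the ball. Origin: on its hinge, (0, 130, 160) mm in the pot's frame; hinge along the pot's x, swings up by at most 0.75 rad and falls back when let go. Locked down while the latch is in
- socket (a point): The point of the clamp arm's coupler that coincides with the ball's centre while the arm is down; 260 mm from the hinge along the arm
- latch (a joint): Latch travel, m: 0 = in (tooth under the ball's flat underside, arm locked), grows as it is pulled out of the coupler toward the robot (pot's -x), stop at 0.020. The arm is free above 0.011. Spring 4 N at 0, 10 N at 0.020; springs back in when let go. The latch rides on the arm, so lifting it lifts the arm
- latch_grip (a point): Grip point of the latch's upright steel finger plate: 12 mm thick (pot's x), 40 wide (y), top edge 20 mm above this point, lower edge 54 below; while latched at (-76, -130, 175) mm in the pot's frame. 42 mm free between plate and coupler. Pinched on its two broad faces it can turn between the fingers as the arm swings up
- reagent_big: Bystander: white bottle with blue cap, 72 mm wide, 150 mm high; origin under its centre
- reagent_small: Bystander: small white bottle with blue cap, 44 mm wide, 75 mm high, standing just in front of the pot unit; origin under its centre
- amber_bottle: Bystander: amber bottle with black cap, 56 mm wide, 120 mm high; origin under its centre
- beaker: Bystander: glass beaker, 66 mm wide, 85 mm high; origin under its centre
- flask: Bystander: conical glass flask, 80 mm wide, 108 mm high; origin under its centre
- tape_roll: Bystander: white roll, 84 mm wide, 35 mm high, lying flat; origin under its centre
- petri_dish: Bystander: clear covered dish, 92 mm wide, 18 mm high; origin under its centre

How it is judged (in metres and radians):
On the way, in this order (a step that is already met when the one before it is completed fails the run):
1. the vent lever is pulled through its stroke (value of joint vent_lever above 0.78 rad), for 0.1 s.
2. the vent lever is eased back home (value of joint vent_lever below 0.08 rad), for 0.2 s.
3. the latch is pulled out while the arm is still down (value of joint latch above 0.0105 m and z of socket in the frame of ball below 0.02 m).
4. the arm is lifted off the ball (z of socket in the frame of ball above 0.05 m), for 0.2 s.
At the end, for the whole second after the job is handed in: The coupler's socket is held at least 50 mm above the ball, at rest (under 0.15 rad/s), the fingers in contact with the arm or its latch (over 1 N), and the vent lever is home (under 0.1 rad) (z of socket in the frame of ball above 0.05 m and contact force between the fingers and clamp_arm above 1 N and angular speed of clamp_arm below 0.15 rad/s and value of joint vent_lever below 0.1 rad); the arm keeps its last pose, push and grip.
It fails at once if the vent lever snaps back (faster than 2.5 rad/s) (velocity of joint vent_lever below -2.5 rad/s).
It fails at once if a bystander is pushed more than 30 mm or tipped over (distance of any of reagent_big, reagent_small, amber_bottle, beaker, flask, tape_roll, petri_dish from where it was at the start of the episode above 0.03 m or angle between any of reagent_big, reagent_small, amber_bottle, beaker, flask's own z axis and vertical above 0.5 rad).
It also fails if it takes over 53 s, if anything falls off the work surface, if the arm or the gripper's body presses on something with over 40 N, if the wrist force passes 120 N, or if a joint passes its speed limit or range.

### The arm

A 6-joint arm with a two-finger parallel gripper is mounted at the origin on the work surface. World frame = base frame: x ahead of the robot, y to its left, z up, the work surface at z = 0. Lengths are in m, angles in degrees, forces in N, time in s.
With the tool pointing down it reaches from about 0.3 to 0.75 m from the base axis. Payload 8.5 kg.
Tool frame: the origin (TCP) lies midway between the tips of the shut fingers; the grasp point (between the pads) lies 19 mm behind it; z points along the fingers, y is the line along which they close (so a half turn about z gives the same grasp; the last joint's range is limited). The gripper opens to 85 mm and grips with 20 to 120 N. Pads are 22 mm wide; open, the fingers measure 114 mm over their backs; the gripper's body (76 mm by 85 mm) begins 54 mm behind the grasp point. The pads swing forward as they close: fully open they stand 13 mm farther back than shut.
Start: joints at [63.524, 21.807, 74.336, -0, 83.858, -12.336], TCP at [0.134, 0.533, 0.231] pointing down, gripper open.
Joint ranges: [-178.18, 178.18], [-50.72, 133.34], [12.68, 142.11], [-81.47, 261.47], [9.98, 163.14], [-165.26, 165.26]. Speed limits (degrees/s): [136.94, 136.94, 180, 180, 180, 180].

### API

Orientations are given as a 3x3 rotation matrix whose columns are the frame's x, y, z axes.
In Python, from rig import monitor, optics, close_job, models gives the robot as it stands.
- The arm moves only by the tool step_arm, never from a script. Its arguments are lists of equal length, an entry for each row: "fingers": the closure, from -1 (fully open) to 1 (shut); "travel": the shift along the tool's x, y, z scaled (see below), a list of three; "twist": the turn about the tool's z scaled (see below). In form: {"fingers": [fingers, ...], "travel": [[tx, ty, tz], ...], "twist": [twist, ...]}. A call has 1 to 10 rows; each row shifts and turns the commanded pose from where the row before left it, along the tool's axes as they then stand; what a row does not reach is not made up. The controller multiplies each number of a shift by 100 mm and each number of a turn by pi rad. A row lasts 1/8 s, in which the tool goes at most 62.5 mm and 10.7 degrees, less where a joint would pass 70% of its speed; a pose out of reach is approached as far as the arm can. A call with a number of a shift or a turn outside -1 to 1 is refused whole. A call with a gripper value outside its range is refused whole. The fingers move at their own pace and stop on an object; "force" is the grip in N (left out, the last holds). Time passes only in rows, so rows that do not move let the fingers close. It gives the time, the measured TCP pose, the force, the opening and the grip force at its end, in the units of the state.
- monitor.observe(): the state, without advancing time (a new reading comes with each control period).
- optics.get_image(name): name is "side" or "top" or "wrist"; returns (picture, depth): 480x640x3 uint8, blue, green, red; 480x640 float32, m along the optical axis (not along the pixel's ray), 0 where there is no reading.
- optics.get_calibration(name): a dict with "vertical_fov" (degrees; the focal length in pixels is half the picture's height over the tangent of half this angle, whatever the lens; pixels are square), "cx", "cy" (the principal point, pixels), "world_from_camera" (4x4, takes a point from camera to world coordinates). Camera axes: x right, y up, looking along -z (the intrinsics and any distortion apply to the point x, -y, -z); pixel columns grow to the right and rows downward; lengths in m; the calibration is good to about 2 mm. A picture is of the moment at which its call begins: read the wrist's pose just before it. get_calibration takes no time and is no camera call; for the wrist camera it gives the pose at the moment of the call.
- close_job(): hands the job in; it is judged then, once.
Trained networks look in the newest picture that a camera, given by its name, has taken for a name from the list of things; names that differ only in an ending like _2 or _b are one class to them, and where a whole thing is asked for, a point or a joint stands for the part that bears it (a point fixed in the world has none). Each returns a list of dicts, best first, with "confidence" (0 to 1); they miss things now and then, are a little off and sometimes report something else, mostly with a low value. They report only what shows in the picture. A call takes as long as a camera call.
- models.trace(camera, query): "mask" (480x640 bool, what is visible of it) and "point" ([column, row] in pixels, amid what is visible of it).
- models.landmark_of(camera, query): "point" ([column, row] in pixels: a listed point, or the origin of a listed thing).
The state is a dict: "time_s": time; "q": joint angles; "qvel": joint speeds; "joint_efforts": joint torques, N m; "position": TCP position; "tool_rot": TCP orientation; "ft_force": force on the tool from outside, world axes, zero at the start; "wrist_torque": the same for the moment, N m; "grip_width": finger opening in m; "gripper_force": force on a finger pad.
Only numpy, scipy, OpenCV 4.12 (cv2) and the standard library are available. Lean on these libraries where they do the work, as an engineer would, in place of code of your own. Each camera call takes 0.05 s, during which the arm holds its last target. There are 200 camera calls.

## Working session

There is one attempt and no reset: what is moved stays moved. The work goes in short steps, Python scripts to look and compute and a tool call to move; the robot and the scene stay as the last step left them, time stands still between calls to the robot, and variables do not carry over. Pictures are saved under pics/ and viewed, at most 10 in all, crops included, and the job is handed in when it is done.

Besides the shell and the picture viewer there is one more tool, called as name(argument=value, ...) on one line, values as JSON. step_arm: Moves the arm, as the interface text tells. Its arguments: {"type":"object","properties":{"fingers":{"type":"array","items":{"type":"number"}},"travel":{"type":"array","items":{"type":"array","items":{"type":"number"}}},"twist":{"type":"array","items":{"type":"number"}},"force":{"type":"number"}},"required":["fingers","travel","twist"]}

```bash
mkdir -p pics
cat > h.py <<'E'
import numpy as np, cv2
from rig import monitor, optics, close_job, models
def cal(n):
    c=optics.get_calibration(n); f=240/np.tan(np.radians(c["vertical_fov"])/2)
    return f,c["cx"],c["cy"],np.array(c["world_from_camera"]),c
def world(n,uv,d):
    f,cx,cy,T,_=cal(n); uv=np.atleast_2d(uv).astype(float); d=np.atleast_1d(d)
    P=np.c_[(uv[:,0]-cx)/f*d,-(uv[:,1]-cy)/f*d,-d,np.ones(len(d))]
    return (P@T.T)[:,:3]
E
python3 - <<'E'
from h import *
s=monitor.observe(); print(s["time_s"],s["position"],s["tool_rot"],s["grip_width"])
print(cal("side")[4],cal("top")[4],cal("wrist")[4])
ims=[]
for n in ["top","side"]:
    im,d=optics.get_image(n); cv2.imwrite(f"pics/{n}0.png",im); np.save(n,d)
    for q in ["ball","vent_grip","latch_grip","socket","pot","clamp_arm"]:
        r=models.landmark_of(n,q)
        for x in r[:2]:
            u,v=np.round(x["point"]).astype(int)
            if 0<=u<640 and 0<=v<480: print(n,q,x["point"],round(x["confidence"],2),world(n,x["point"],d[v,u]).round(3))
E
```

```text
0.0 [0.13420457 0.53305067 0.23069546] [[-9.69710855e-01  2.44254781e-01 -6.78518849e-04]
 [ 2.44255516e-01  9.69709910e-01 -1.39050897e-03]
 [ 3.18327989e-04 -1.51412361e-03 -9.99998803e-01]] 0.08532846732588127
{'vertical_fov': 46.02808549423699, 'cx': 325.902780147832, 'cy': 244.64402706014604, 'world_from_camera': array([[ 9.98134752e-01,  3.48381032e-02, -5.01330522e-02,
         4.19616859e-01],
       [-6.10492191e-02,  5.68299527e-01, -8.20553862e-01,
        -1.20693974e+00],
       [-9.59503557e-05,  8.22083910e-01,  5.69366346e-01,
         9.80591148e-01],
       [ 0.00000000e+00,  0.00000000e+00,  0.00000000e+00,
         1.00000000e+00]])} {'vertical_fov': 44.65530756234175, 'cx': 326.36177432581877, 'cy': 238.5504671476068, 'world_from_camera': array([[-0.00192965,  0.989374  , -0.14538006,  0.27076979],
       [-0.99999171, -0.00243035, -0.00326656, -0.02740436],
       [-0.00358517,  0.14537255,  0.98937049,  1.71543287],
       [ 0.        ,  0.        ,  0.        ,  1.        ]])} {'vertical_fov': 71.59797702813532, 'cx': 311.6910280025047, 'cy': 240.7861384285085
[... 520 characters left out ...]
 0.48 [[ 0.492 -0.475  0.039]]
top pot [307.7, 195.5] 0.61 [[0.627 0.03  0.119]]
top pot [349.6, 190.5] 0.33 [[ 0.629 -0.085  0.17 ]]
top clamp_arm [256.1, 179.2] 0.74 [[0.659 0.167 0.18 ]]
side ball [383.0, 264.4] 0.76 [[ 0.625 -0.115  0.159]]
side ball [378.0, 276.5] 0.56 [[ 0.635 -0.006  0.036]]
side vent_grip [368.5, 207.9] 0.78 [[0.614 0.091 0.195]]
side latch_grip [353.6, 246.5] 0.72 [[ 0.555 -0.089  0.196]]
side latch_grip [350.9, 342.7] 0.47 [[ 0.537 -0.253  0.036]]
side socket [381.6, 257.8] 0.58 [[ 0.622 -0.108  0.174]]
side socket [380.2, 197.4] 0.18 [[0.659 0.176 0.178]]
side pot [379.4, 278.5] 0.63 [[ 0.625 -0.083  0.09 ]]
side clamp_arm [383.2, 200.5] 0.83 [[0.665 0.162 0.176]]
```

View pics/top0.png

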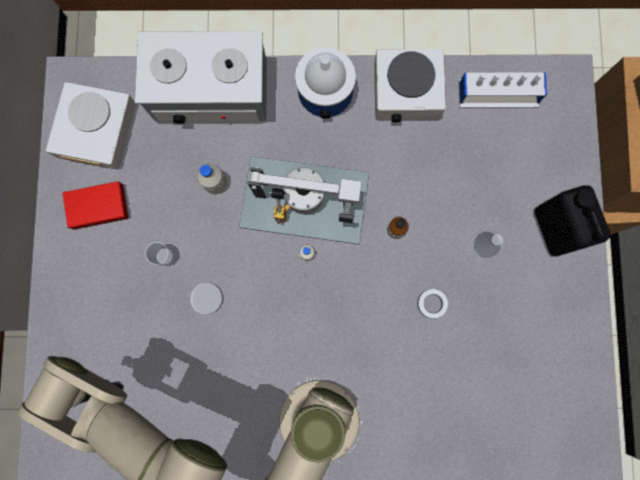

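View pics/side0.png

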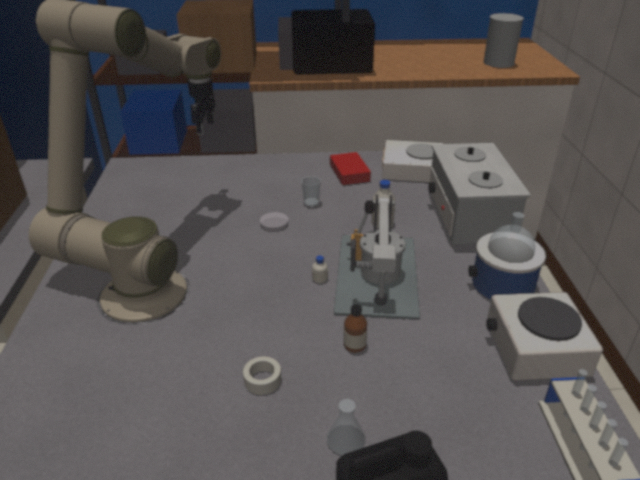

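Top view: the pot unit is centred near (305,198), with the coupler at (350,190), latch plate at (347,212) and vent grip near (278,193). The small bottle is at (307,252) and the amber one at (398,227). The side view agrees. Next I move above the unit to measure with the wrist camera.

step_arm(fingers=[-1,-1,-1,-1,-1,-1,-1,-1,-1,-1], travel=[[-0.47,-0.38,-0.12],[-0.47,-0.38,-0.12],[-0.47,-0.38,-0.1],[-0.47,-0.38,-0.1],[-0.47,-0.38,-0.1],[-0.47,-0.38,-0.1],[-0.47,-0.38,-0.1],[-0.47,-0.38,-0.1],[-0.47,-0.38,-0.1],[-0.47,-0.38,-0.1]], twist=[0,0,0,0,0,0,0,0,0,0])

```text
time_s: 1.95
position: [0.4982, 0.0481, 0.3358]
tool_rot: [[-0.97, 0.245, 0.0], [0.245, 0.97, 0.0], [-0.0, 0.0, -1.0]]
ft_force: [0.3, 1.1, -0.2]
grip_width: 0.0851
gripper_force: 0.0
```

step_arm(fingers=[-0.3,-0.3], travel=[[0,0,0],[0,0,0]], twist=[0,0], force=60)

```text
time_s: 2.2
position: [0.4969, 0.0503, 0.3351]
tool_rot: [[-0.97, 0.244, -0.001], [0.244, 0.97, 0.0], [0.001, 0.0, -1.0]]
ft_force: [0.5, 0.4, -0.5]
grip_width: 0.056
gripper_force: 0.0
```

Run:
```python
from h import *
s=monitor.observe(); print(s["time_s"],s["position"],s["tool_rot"].round(3) if hasattr(s["tool_rot"],'round') else s["tool_rot"],s["q"],s["grip_width"])
n="wrist"
im,d=optics.get_image(n); cv2.imwrite(f"pics/{n}1.png",im); np.savez("w1.npz",im=im,d=d,T=cal(n)[3])
for q in ["ball","vent_grip","latch_grip","socket","pot","clamp_arm","reagent_small"]:
    for x in models.landmark_of(n,q)[:2]:
        u,v=np.round(x["point"]).astype(int)
        if 0<=u<640 and 0<=v<480: print(n,q,x["point"],round(x["confidence"],2),world(n,x["point"],d[v,u]).round(3))
for q in ["vent_grip","latch_grip","clamp_arm"]:
    for x in models.trace(n,q)[:1]:
        m=x["mask"]; vv,uu=np.nonzero(m&(d>0)); P=world(n,np.c_[uu,vv],d[vv,uu]); np.save("m_"+q,P)
        print(q,x["confidence"],len(P),np.percentile(P,[2,50,98],axis=0).round(3).tolist())
```

```text
2.2 [0.49691814 0.05028332 0.33513977] [[-0.97   0.244 -0.001]
 [ 0.244  0.97   0.   ]
 [ 0.001  0.    -1.   ]] [-7.83606405e+00  1.34480286e+01  6.96080746e+01  1.41645523e-02
  9.69809667e+01 -8.36822486e+01] 0.05597976290543201
wrist latch_grip [203.9, 305.2] 0.59 [[ 0.55  -0.071  0.185]]
wrist pot [331.6, 285.4] 0.63 [[0.591 0.051 0.115]]
wrist clamp_arm [458.0, 337.6] 0.97 [[0.655 0.169 0.174]]
wrist reagent_small [297.6, 181.3] 0.91 [[0.468 0.039 0.066]]
vent_grip 0.64 208 [[0.584, 0.106, 0.093], [0.592, 0.11, 0.118], [0.598, 0.114, 0.14]]
latch_grip 0.86 1392 [[0.546, -0.107, 0.013], [0.55, -0.076, 0.169], [0.588, -0.056, 0.196]]
clamp_arm 0.56 6518 [[0.547, -0.091, 0.124], [0.637, 0.005, 0.169], [0.664, 0.169, 0.195]]
```

View pics/wrist1.png

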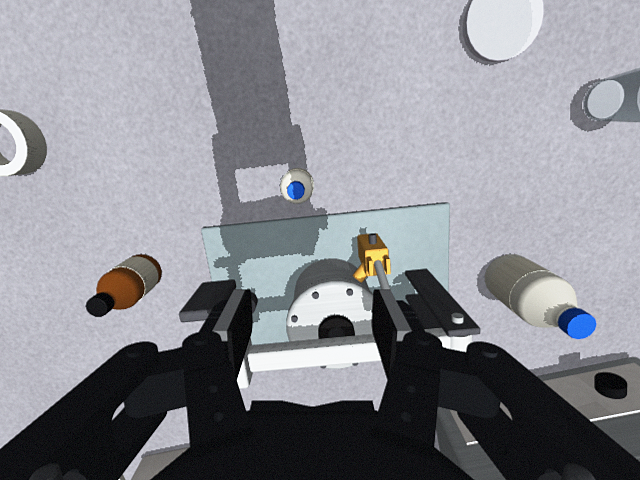

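The wrist view shows the base plate's front corners at (203,228) and (449,203), and the small bottle at (297,188). The gripper's own fingers hide the vent grip and the latch. I move forward so both come into view.

step_arm(fingers=[-0.3,-0.3,-0.3,-0.3], travel=[[-0.5,0.12,-0.1],[-0.5,0.12,-0.1],[-0.5,0.12,-0.1],[0,0,0]], twist=[0,0,0,0])

```text
time_s: 3.25
position: [0.6544, 0.0478, 0.3626]
tool_rot: [[-0.97, 0.245, -0.002], [0.245, 0.97, 0.0], [0.002, -0.0, -1.0]]
ft_force: [0.2, -0.8, 0.3]
grip_width: 0.0554
gripper_force: 0.0
```

Run:
```python
from h import *
s=monitor.observe(); print(s["time_s"],s["position"],s["q"])
n="wrist"
im,d=optics.get_image(n); cv2.imwrite(f"pics/{n}2.png",im); np.savez("w2.npz",im=im,d=d,T=cal(n)[3])
for q in ["ball","vent_grip","latch_grip","socket","pot"]:
    for x in models.landmark_of(n,q)[:2]:
        u,v=np.round(x["point"]).astype(int)
        if 0<=u<640 and 0<=v<480: print(n,q,x["point"],round(x["confidence"],2),world(n,x["point"],d[v,u]).round(3))
for q in ["vent_grip","latch_grip","clamp_arm"]:
    for x in models.trace(n,q)[:1]:
        m=x["mask"]; vv,uu=np.nonzero(m&(d>0)); P=world(n,np.c_[uu,vv],d[vv,uu]); np.save("m_"+q,P)
        print(q,x["confidence"],len(P),np.percentile(P,[2,50,98],axis=0).round(3).tolist())
# plate corners, first image
w=np.load("w1.npz"); f,cx,cy,_,_=cal(n); T=w["T"]
vv,uu=np.mgrid[0:480,0:640]; D=w["d"]
P=np.stack([(uu-cx)/f*D,-(vv-cy)/f*D,-D,np.ones_like(D)],-1)@T.T
for u,v in [(204,229),(448,204)]: print(P[v,u,:3].round(4))
M=(abs(P[...,2]-.012)<.004)&(D>0)
cnt,_=cv2.findContours(M.astype(np.uint8),cv2.RETR_EXTERNAL,cv2.CHAIN_APPROX_SIMPLE)
edge=[]
for u in range(215,440,3):
    v=np.nonzero(M[190:260,u])[0]
    if len(v): edge.append(P[190+v[0],u,:2])
e=np.array(edge); k=np.polyfit(e[:,1],e[:,0],1)
r=e[:,0]-np.polyval(k,e[:,1]); g=abs(r)<.004; k=np.polyfit(e[g,1],e[g,0],1); print("front edge x=",k,g.sum(),"yaw",-np.arctan(k[0]))
```

```text
3.25 [0.6543527  0.04783355 0.36262416] [-6.13534735e+00  3.16641544e+01  3.68136968e+01 -1.16353088e-03
  1.11651190e+02 -8.19788990e+01]
wrist ball [190.8, 219.1] 0.83 [[ 0.624 -0.072  0.178]]
wrist vent_grip [362.2, 169.4] 0.98 [[0.615 0.104 0.201]]
wrist latch_grip [157.3, 149.7] 0.76 [[ 0.553 -0.071  0.198]]
wrist socket [187.9, 216.9] 0.8 [[ 0.621 -0.074  0.178]]
wrist pot [309.2, 186.1] 0.8 [[0.627 0.051 0.132]]
vent_grip 0.75 1335 [[0.584, 0.091, 0.093], [0.61, 0.108, 0.199], [0.628, 0.123, 0.203]]
latch_grip 0.64 1651 [[0.545, -0.144, 0.004], [0.557, -0.075, 0.15], [0.599, -0.056, 0.199]]
clamp_arm 0.72 11464 [[0.55, -0.11, 0.13], [0.637, -0.029, 0.174], [0.67, 0.173, 0.198]]
[ 0.5065 -0.1126  0.0127]
[0.5565 0.2348 0.0106]
front edge x= [0.1433611  0.52092376] 75 yaw -0.14239089578466999
```

View pics/wrist2.png

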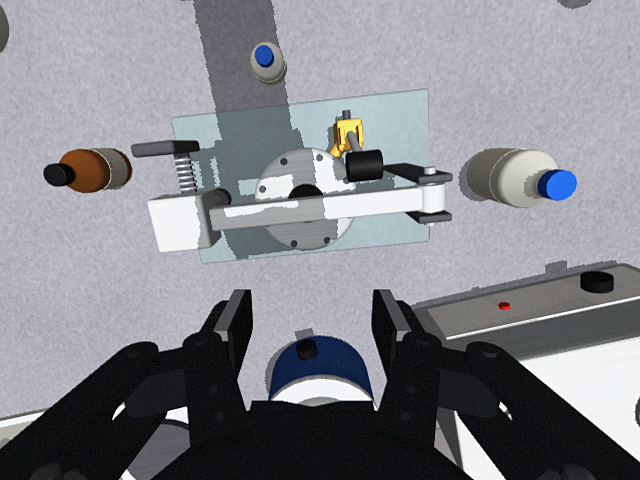

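The second wrist view shows everything clearly: the vent grip at (363,166), the latch plate at (165,149), the coupler at (190,220) and the bar. Next I refine the pose in the pot frame.

Run:
```python
from h import *
w=np.load("w2.npz"); f,cx,cy,_,_=cal("wrist"); T=w["T"]; D=w["d"]
vv,uu=np.mgrid[0:480,0:640]
P=(np.stack([(uu-cx)/f*D,-(vv-cy)/f*D,-D,np.ones_like(D)],-1)@T.T)[:280,:,:3]; d=D[:280]
def edge(M,rows=None):
    # dominant line of first-in-column (front) points
    e=[]
    for u in range(185,425,3):
        v=np.nonzero(M[:,u])[0]
        if len(v)>5: e.append(P[v[0],u,:2])
    e=np.array(e); g=np.ones(len(e),bool)
    for _ in range(6):
        k=np.polyfit(e[g,1],e[g,0],1); g=abs(e[:,0]-np.polyval(k,e[:,1]))<.003
    return k,g.sum()
M=(abs(P[...,2]-.012)<.005)&(d>0); k,n=edge(M); print("edge",k,n)
for u,v in [(176,120),(427,91)]: print(P[v,u].round(4))
yaw=-.1425; c,s=np.cos(yaw),np.sin(yaw); O=np.array([.640,.0455]); R=np.array([[c,-s],[s,c]])
L=P.copy(); L[...,:2]=(P[...,:2]-O)@R
def box(name,lo,hi):
    m=np.all((L>lo)&(L<hi),-1)&(d>0); Q=L[m]; print(name,m.sum(),np.percentile(Q,[1,50,99],axis=0).round(4).tolist())
box("grip",[-.08,.035,.18],[-.012,.09,.22])
box("gripTop",[-.08,.035,.197],[-.012,.09,.22])
box("coupler",[-.04,-.17,.165],[.04,-.08,.185])
box("plate",[-.10,-.17,.188],[-.06,-.09,.21])
box("bar",[-.03,-.06,.163],[.03,.06,.18])
```

```text
edge [0.14351612 0.51985546] 73
[ 0.5082 -0.1113  0.0136]
[0.5567 0.2341 0.0118]
grip 1100 [[-0.0471, 0.0414, 0.1846], [-0.0348, 0.0565, 0.1979], [-0.0201, 0.0727, 0.201]]
gripTop 651 [[-0.0421, 0.0418, 0.1971], [-0.0338, 0.057, 0.1991], [-0.0248, 0.0723, 0.2012]]
coupler 3511 [[-0.0211, -0.1588, 0.1665], [0.0051, -0.1256, 0.1756], [0.0334, -0.0815, 0.1774]]
plate 623 [[-0.0749, -0.1508, 0.1886], [-0.069, -0.1307, 0.1955], [-0.0632, -0.1124, 0.1973]]
bar 2763 [[-0.0052, -0.0588, 0.1643], [0.0057, 0.0006, 0.1706], [0.0182, 0.0589, 0.1726]]
```

step_arm(fingers=[-0.3,-0.3,-0.3,-0.3,-0.3], travel=[[0.266,0.238,0.4],[0.266,0.238,0.4],[0,0,0.3],[0,0,0],[0,0,0]], twist=[0,0,-0.033,0,0])

```text
time_s: 4.32
position: [0.6122, 0.1071, 0.257]
tool_rot: [[-0.989, 0.145, 0.003], [0.145, 0.989, -0.0], [-0.003, 0.0, -1.0]]
ft_force: [-0.2, 0.2, 0.0]
grip_width: 0.0551
gripper_force: 0.0
```

Run:
```python
from h import *
s=monitor.observe(); p=np.array(s["position"]);R=np.array(s["tool_rot"]); print(s["time_s"],p,R[:2,1],s["q"])
print((R.T@(np.array([.6145,.1069,.165])-p)).round(4))
im,d=optics.get_image("wrist"); np.savez("w3.npz",im=im,d=d,T=cal("wrist")[3]); cv2.imwrite("pics/wrist3.png",im)
```

```text
4.325 [0.61215285 0.10709867 0.25698243] [0.14490846 0.98944502] [-9.74184806e-01  2.83246309e+01  5.93066345e+01 -2.01318470e-03
  9.22240726e+01 -8.26422661e+01]
[-0.0021  0.0001  0.092 ]
```

View pics/wrist3.png

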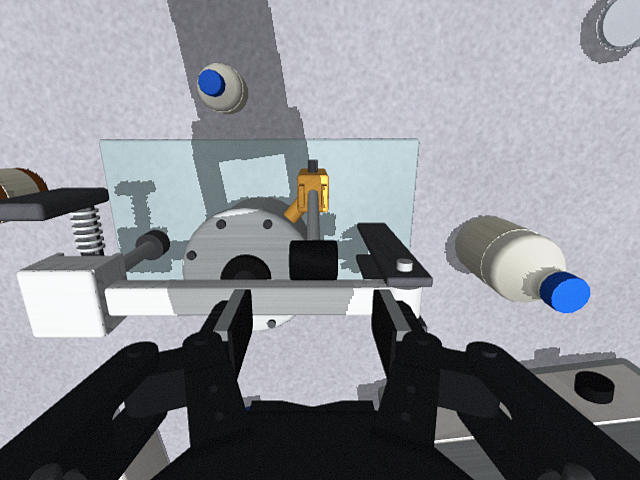

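Fingers and grip line up: the grip is centred at column 314 and the fingers at about 313. I narrow the opening to clear the hinge bracket and descend.

step_arm(fingers=[-0.06,-0.06,-0.06,-0.06,-0.06,-0.06], travel=[[-0.02,0,0],[0,0,0.3],[0,0,0.3],[0,0,0.2],[0,0,0.12],[0,0,0]], twist=[0,0,0,0,0,0])

```text
time_s: 5.12
position: [0.6137, 0.107, 0.1632]
tool_rot: [[-0.99, 0.143, -0.001], [0.143, 0.99, -0.0], [0.001, -0.0, -1.0]]
ft_force: [0.4, 0.6, 0.2]
grip_width: 0.0455
gripper_force: 0.0
```

step_arm(fingers=[1,1,1,1], travel=[[0,0,0],[0,0,0],[0,0,0],[0,0,0]], twist=[0,0,0,0], force=60)

```text
time_s: 5.62
position: [0.6142, 0.1077, 0.1646]
tool_rot: [[-0.99, 0.142, 0.003], [0.142, 0.99, 0.001], [-0.003, 0.001, -1.0]]
ft_force: [1.6, 5.9, 4.3]
grip_width: 0.0315
gripper_force: 61.0
```

Run:
```python
from h import *
s=monitor.observe(); print({k:np.round(s[k],4).tolist() for k in ["time_s","position","ft_force","grip_width","gripper_force"]})
im,d=optics.get_image("wrist"); cv2.imwrite("pics/wrist4.png",im[150:430,150:480])
```

```text
{'time_s': 5.625, 'position': [0.6142, 0.1077, 0.1646], 'ft_force': [1.6151, 5.903, 4.3391], 'grip_width': 0.0315, 'gripper_force': 60.9678}
```

View pics/wrist4.png

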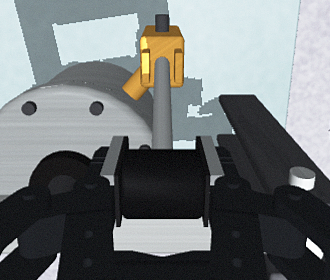

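The grip is held firmly: width 31.5 mm, centred between the pads. Now I pull along the arc.

step_arm(fingers=[1,1,1,1,1,1,1,1,1,1], travel=[[0.082,0,-0.022],[0.084,0,-0.015],[0.085,0,-0.007],[0.085,0,0],[0.085,0,0.007],[0.084,0,0.014],[0.082,0,0.021],[0.08,0,0.028],[0.078,0,0.035],[0.074,0,0.041]], twist=[0,0,0,0,0,0,0,0,0,0], force=70)

```text
time_s: 6.92
position: [0.5368, 0.1188, 0.1559]
tool_rot: [[-0.99, 0.143, 0.014], [0.143, 0.99, 0.0], [-0.014, 0.002, -1.0]]
ft_force: [14.1, 3.8, 7.3]
grip_width: 0.0315
gripper_force: 69.0
```

step_arm(fingers=[1,1,1], travel=[[0.03,0,0.015],[0,0,0],[0,0,0]], twist=[0,0,0])

```text
time_s: 7.3
position: [0.5338, 0.1193, 0.1543]
tool_rot: [[-0.99, 0.143, 0.013], [0.143, 0.99, 0.001], [-0.013, 0.002, -1.0]]
ft_force: [13.5, 5.1, 7.0]
grip_width: 0.0308
gripper_force: 68.8
```

Run:
```python
from h import *
s=monitor.observe(); p=np.array(s["position"]);R=np.array(s["tool_rot"]); print({k:np.round(s[k],4).tolist() for k in ["time_s","position","ft_force","grip_width","gripper_force"]})
dp=R.T@(p-np.array([.6142,.1077,.1646])); print(dp, "F tool",R.T@np.array(s["ft_force"]))
x=-.02955*-1-dp[0]; print("theta",.3-np.arcsin(np.clip(x/.1,-1,1)))
im,d=optics.get_image("wrist"); cv2.imwrite("pics/wrist5.png",im[150:430,150:480])
```

```text
{'time_s': 7.3, 'position': [0.5338, 0.1193, 0.1543], 'ft_force': [13.5011, 5.1102, 6.9945], 'grip_width': 0.0308, 'gripper_force': 68.792}
[ 8.13392971e-02 -8.61543752e-05  9.30193930e-03] F tool [-12.71755484   7.00857298  -6.816094  ]
theta 0.8443860309498656
```

View pics/wrist5.png

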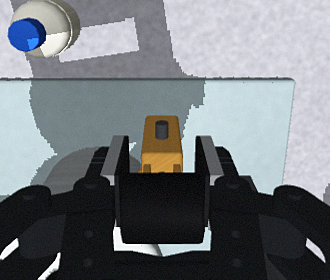

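The grip sits lower between the pads than before, so it may have slipped a little. I measure the grip from depth.

Run:
```python
from h import *
n="wrist"; im,d=optics.get_image(n); 
vv,uu=np.mgrid[320:400,275:348]; vv=vv.ravel();uu=uu.ravel()
P=world(n,np.c_[uu,vv],d[vv,uu]); yaw=-.1425; c,s=np.cos(yaw),np.sin(yaw); R=np.array([[c,-s],[s,c]])
L=P.copy(); L[:,:2]=(P[:,:2]-[.6462,.0431])@R
for r in range(320,400,8):
    m=(vv==r); print(r,np.median(L[m],axis=0).round(4),im[r,310])
# circle fit of cylinder radius 14 in x,z
from scipy.optimize import least_squares
g=(L[:,2]>.165)&(abs(L[:,1]-.06)<.012)&(L[:,2]<.21); Q=L[g]; print(len(Q))
f=least_squares(lambda p:np.hypot(Q[:,0]-p[0],Q[:,2]-p[1])-.014,[-.12,.17],loss="soft_l1",f_scale=.001); print(f.x,abs(f.fun).mean())
a=f.x-[-.07,.09]; print("theta",.3-np.arctan2(a[0],a[1]),np.hypot(*a))
```

```text
320 [-0.0722  0.0588  0.0869] [ 68 154 211]
328 [-0.1247  0.059   0.1803] [19 13 17]
336 [-0.124   0.059   0.1848] [9 4 8]
344 [-0.1226  0.059   0.1878] [27 27 24]
352 [-0.1206  0.059   0.19  ] [16 16 13]
360 [-0.1183  0.059   0.1917] [23 22 22]
368 [-0.116   0.059   0.1931] [29 26 29]
376 [-0.1128  0.059   0.1936] [19 16 16]
384 [-0.1094  0.0589  0.1939] [21 16 19]
392 [-0.1037  0.0589  0.1916] [10  5  4]
4546
[-0.11094268  0.17977067] 0.00042574048827717843
theta 0.7278992500763308 0.0986664865781954
```

The lever is at about 0.73 rad and the grip has crept about 11 mm within the pads. I raise the grip force and check whether it is still creeping.

```bash
cat >> h.py <<'E'
from scipy.optimize import least_squares
YAW=-.1425; c_,s_=np.cos(YAW),np.sin(YAW); RP=np.array([[c_,-s_],[s_,c_]]); OP=np.array([.6462,.0431])
def pot(P): L=np.array(P,float).copy(); L[...,:2]=(L[...,:2]-OP)@RP; return L
def lever(save=None):
    s=monitor.observe(); n="wrist"; im,d=optics.get_image(n)
    if save: cv2.imwrite(save,im)
    vv,uu=np.mgrid[250:420,270:350]; vv=vv.ravel();uu=uu.ravel(); ok=d[vv,uu]>0; vv,uu=vv[ok],uu[ok]
    L=pot(world(n,np.c_[uu,vv],d[vv,uu])); dark=im[vv,uu].max(1)<70
    g=dark&(L[:,2]>.165)&(abs(L[:,1]-.059)<.012)&(L[:,2]<.21); Q=L[g]
    f=least_squares(lambda p:np.hypot(Q[:,0]-p[0],Q[:,2]-p[1])-.014,[np.median(Q[:,0])+.003,.18],loss="soft_l1",f_scale=.001)
    a=f.x-[-.07,.09]; t=pot(s["position"]); R=np.array(s["tool_rot"])
    print("t",s["time_s"],"theta",(.3-np.arctan2(*a)).round(3),"r",np.hypot(*a).round(4),"n",len(Q),"tcp",t.round(4),"grip-tcp x,z",(f.x-t[[0,2]]).round(4),"F",(R.T@np.array(s["ft_force"])).round(1),"gw",s["grip_width"],s["gripper_force"])
E
python3 -c "
from h import *
lever()"
```

```text
t 7.4 theta 0.728 r 0.0987 n 4508 tcp [-0.122   0.0594  0.1543] grip-tcp x,z [0.0111 0.0255] F [-11.5   6.3  -6.8] gw 0.031083983733539686 68.79233121871948
```

step_arm(fingers=[1,1,1], travel=[[0,0,0],[0,0,0],[0,0,0]], twist=[0,0,0], force=120)

```text
time_s: 7.82
position: [0.5338, 0.1193, 0.1544]
tool_rot: [[-0.99, 0.143, 0.013], [0.143, 0.99, 0.001], [-0.013, 0.002, -1.0]]
ft_force: [12.2, 4.7, 7.2]
grip_width: 0.0304
gripper_force: 117.7
```

```bash
python3 -c "
from h import *
lever()"
```

```text
t 7.825 theta 0.728 r 0.0987 n 4500 tcp [-0.1221  0.0595  0.1544] grip-tcp x,z [0.0111 0.0254] F [-11.5   6.4  -7. ] gw 0.030406131357389517 117.73643732070923
```

step_arm(fingers=[1,1,1,1,1,1,1,1,1,1], travel=[[-0.039,0,-0.016],[-0.04,0,-0.016],[-0.04,0,-0.013],[-0.041,0,-0.012],[-0.041,0,-0.009],[-0.042,0,-0.009],[-0.042,0,-0.006],[-0.042,0,-0.005],[-0.042,0,-0.002],[-0.043,0,-0.002]], twist=[0,0,0,0,0,0,0,0,0,0])

```text
time_s: 9.12
position: [0.5704, 0.114, 0.1642]
tool_rot: [[-0.99, 0.142, 0.003], [0.142, 0.99, 0.001], [-0.003, 0.001, -1.0]]
ft_force: [-4.8, 3.2, 22.4]
grip_width: 0.0306
gripper_force: 141.1
```

```bash
python3 -c "
from h import *
lever()"
```

```text
t 9.125 theta 0.4 r 0.0994 n 4572 tcp [-0.0851  0.0594  0.1642] grip-tcp x,z [0.0052 0.0247] F [  5.1   2.5 -22.4] gw 0.03055945203677776 141.11144542694092
```

The offset shrinks on the way back (11 to 5 mm), so the pads slide with the turning grip and slide back on return. I ease all the way home, then regrasp with a pre-offset and pull farther.

step_arm(fingers=[1,1,1,1,1,1,1,1,1,1], travel=[[-0.03,0,-0.03],[-0.045,0,-0.01],[-0.045,0,0],[-0.045,0,0],[-0.045,0,0.003],[-0.045,0,0.006],[-0.045,0,0.008],[-0.045,0,0.01],[-0.045,0,0.01],[0,0,0]], twist=[0,0,0,0,0,0,0,0,0,0], force=70)

```text
time_s: 10.42
position: [0.6074, 0.1087, 0.1627]
tool_rot: [[-0.99, 0.142, -0.003], [0.142, 0.99, 0.001], [0.003, 0.001, -1.0]]
ft_force: [-9.5, 5.9, 16.5]
grip_width: 0.0306
gripper_force: 147.8
```

```bash
python3 -c "
from h import *
lever()"
```

```text
t 10.425 theta 0.063 r 0.1003 n 4667 tcp [-0.0477  0.0594  0.1627] grip-tcp x,z [0.0013 0.0248] F [ 10.3   4.5 -16.5] gw 0.030568575565743678 147.8294062614441
```

step_arm(fingers=[-0.06,-0.06,-0.06], travel=[[0,0,0],[0,0,0],[0,0,0]], twist=[0,0,0])

```text
time_s: 10.85
position: [0.609, 0.1075, 0.1607]
tool_rot: [[-0.99, 0.143, -0.0], [0.143, 0.99, -0.0], [0.0, -0.0, -1.0]]
ft_force: [-0.7, -0.9, 0.3]
grip_width: 0.0458
gripper_force: 0.0
```

```bash
python3 -c "
from h import *
lever()"
```

```text
t 10.85 theta -0.026 r 0.1005 n 4518 tcp [-0.046   0.0585  0.1607] grip-tcp x,z [0.0082 0.0245] F [ 0.5 -1.  -0.3] gw 0.04577057860741296 0.0
```

step_arm(fingers=[-0.06,-0.06,1,1,1,1], travel=[[-0.13,0,-0.035],[0,0,0],[0,0,0],[0,0,0],[0,0,0],[0,0,0]], twist=[0,0,0,0,0,0], force=70)

```text
time_s: 11.65
position: [0.6216, 0.1066, 0.1645]
tool_rot: [[-0.99, 0.142, 0.0], [0.142, 0.99, 0.001], [0.0, 0.001, -1.0]]
ft_force: [1.8, 4.8, 1.5]
grip_width: 0.0311
gripper_force: 70.2
```

step_arm(fingers=[1,1,1,1,1,1,1,1,1,1], travel=[[0.094,0,-0.022],[0.096,0,-0.015],[0.098,0,-0.007],[0.098,0,0],[0.098,0,0.007],[0.097,0,0.014],[0.095,0,0.021],[0.092,0,0.028],[0.09,0,0.035],[0.086,0,0.03]], twist=[0,0,0,0,0,0,0,0,0,0])

```text
time_s: 12.9
position: [0.5331, 0.1193, 0.1566]
tool_rot: [[-0.99, 0.143, 0.014], [0.143, 0.99, 0.0], [-0.014, 0.002, -1.0]]
ft_force: [25.5, 4.9, -11.0]
grip_width: 0.0314
gripper_force: 70.0
```

```bash
python3 -c "
from h import *
lever()"
```

```text
t 12.9 theta 0.805 r 0.0986 n 4132 tcp [-0.1228  0.0594  0.1566] grip-tcp x,z [0.0051 0.0197] F [-24.4   8.5  11.4] gw 0.03136644702184602 70.04903554916382
```

step_arm(fingers=[1,1,1], travel=[[0.03,0,0.02],[0,0,0],[0,0,0]], twist=[0,0,0])

```text
time_s: 13.32
position: [0.5299, 0.1198, 0.1549]
tool_rot: [[-0.99, 0.142, 0.013], [0.142, 0.99, 0.0], [-0.013, 0.002, -1.0]]
ft_force: [17.6, 5.2, -2.0]
grip_width: 0.0312
gripper_force: 70.9
```

```bash
python3 -c "
from h import *
lever()"
```

```text
t 13.325 theta 0.823 r 0.0985 n 4182 tcp [-0.126   0.0594  0.1549] grip-tcp x,z [0.0068 0.0204] F [-16.7   7.7   2.2] gw 0.03122369048786055 70.90608716011047
```

Lever is at the stop (about 0.85 rad once the home-reading bias is removed). I ease it back slowly.

step_arm(fingers=[1,1,1,1,1,1,1,1,1,1], travel=[[-0.037,0,-0.022],[-0.037,0,-0.02],[-0.038,0,-0.019],[-0.039,0,-0.017],[-0.04,0,-0.015],[-0.041,0,-0.013],[-0.041,0,-0.011],[-0.042,0,-0.01],[-0.042,0,-0.008],[-0.042,0,-0.006]], twist=[0,0,0,0,0,0,0,0,0,0])

```text
time_s: 14.62
position: [0.5646, 0.1148, 0.169]
tool_rot: [[-0.99, 0.142, 0.001], [0.142, 0.99, 0.001], [-0.001, 0.001, -1.0]]
ft_force: [-2.9, 5.6, 12.8]
grip_width: 0.031
gripper_force: 71.7
```

```bash
python3 -c "
from h import *
lever()"
```

```text
t 14.625 theta 0.455 r 0.0993 n 4211 tcp [-0.0909  0.0594  0.169 ] grip-tcp x,z [0.0056 0.0191] F [  3.7   5.1 -12.8] gw 0.030966417682923575 71.7412805557251
```

step_arm(fingers=[1,1,1,1,1,1,1,1,1,1], travel=[[-0.043,0,-0.015],[-0.044,0,-0.005],[-0.044,0,0],[-0.044,0,0],[-0.044,0,0.005],[-0.044,0,0.008],[-0.044,0,0.01],[-0.044,0,0.01],[-0.044,0,0.01],[-0.044,0,0.01]], twist=[0,0,0,0,0,0,0,0,0,0])

```text
time_s: 15.92
position: [0.6091, 0.1084, 0.1672]
tool_rot: [[-0.99, 0.142, 0.005], [0.142, 0.99, 0.001], [-0.005, 0.002, -1.0]]
ft_force: [-2.4, 5.0, 19.4]
grip_width: 0.0311
gripper_force: 77.0
```

```bash
python3 -c "
from h import *
lever()"
```

```text
t 15.925 theta 0.031 r 0.1003 n 4254 tcp [-0.046   0.0594  0.1672] grip-tcp x,z [0.0026 0.0195] F [  3.    4.7 -19.4] gw 0.03109703291504752 77.01084494590759
```

step_arm(fingers=[1,1,1,1,1], travel=[[-0.04,0,-0.01],[-0.04,0,0.01],[-0.02,0,0.01],[0,0,0],[0,0,0]], twist=[0,0,0,0,0])

```text
time_s: 16.6
position: [0.6166, 0.1074, 0.1651]
tool_rot: [[-0.99, 0.142, -0.002], [0.142, 0.99, 0.001], [0.002, 0.001, -1.0]]
ft_force: [-10.8, 4.8, 16.5]
grip_width: 0.0313
gripper_force: 77.6
```

step_arm(fingers=[-0.06,-0.06,-0.06], travel=[[0,0,0],[0,0,0],[0,0,0]], twist=[0,0,0])

```text
time_s: 16.98
position: [0.6182, 0.1062, 0.1628]
tool_rot: [[-0.99, 0.143, -0.0], [0.143, 0.99, -0.0], [0.0, -0.0, -1.0]]
ft_force: [-0.8, -0.5, -0.3]
grip_width: 0.0451
gripper_force: 0.0
```

```bash
python3 -c "
from h import *
lever(); s=monitor.observe(); print(s['position'],s['tool_rot'],s['q'])"
```

```text
t 16.975 theta -0.026 r 0.1005 n 4516 tcp [-0.0367  0.0585  0.1628] grip-tcp x,z [-0.0012  0.0225] F [ 0.7 -0.6  0.3] gw 0.045145424445224715 0.0
[0.61823111 0.10623538 0.16280803] [[-9.89738149e-01  1.42892294e-01 -4.35056472e-04]
 [ 1.42892397e-01  9.89738206e-01 -2.16365712e-04]
 [ 3.99675020e-04 -2.76311661e-04 -9.99999882e-01]] [-1.04029933e+00  3.25340848e+01  6.75104915e+01 -1.30463532e-02
  7.99801216e+01 -8.28227776e+01]
```

Vent is done and the lever is home. Next I go up and over to the latch, with a quarter turn.

step_arm(fingers=[-0.06,-0.06,-0.06,-0.06,-0.06,-0.06,-0.06], travel=[[0,0,-0.4],[0,0,-0.5],[0,0,-0.3],[0.097,-0.469,0],[0.097,-0.469,0],[0.097,-0.469,0],[0.097,-0.469,0]], twist=[0,0,0,0,0,0,0])

```text
time_s: 17.9
position: [0.5524, -0.0751, 0.283]
tool_rot: [[-0.99, 0.143, -0.0], [0.143, 0.99, -0.0], [0.0, -0.0, -1.0]]
ft_force: [-0.2, -0.6, 0.0]
grip_width: 0.0458
gripper_force: 0.0
```

step_arm(fingers=[-0.06,-0.06,-0.06,-0.06,-0.06,-0.06,-0.06,-0.06,-0.06,-0.06], travel=[[0,0,0],[0,0,0],[0,0,0],[0,0,0],[0,0,0],[0,0,0],[0,0,0],[0,0,0],[0,0,0],[0,0,0]], twist=[0.0556,0.0556,0.0556,0.0556,0.0556,0.0556,0.0556,0.0556,0.0552,0])

```text
time_s: 19.15
position: [0.553, -0.0738, 0.283]
tool_rot: [[0.141, 0.99, -0.0], [0.99, -0.141, -0.0], [-0.0, -0.0, -1.0]]
ft_force: [-0.6, 1.0, -0.1]
grip_width: 0.0452
gripper_force: 0.0
```

Run:
```python
from h import *
s=monitor.observe(); p=np.array(s["position"]);R=np.array(s["tool_rot"]); print(s["time_s"],p,R[:2,1],s["q"])
n="wrist"; im,d=optics.get_image(n); cv2.imwrite("pics/wrist6.png",im)
vv,uu=np.nonzero(d>0); L=pot(world(n,np.c_[uu,vv],d[vv,uu]))
def box(name,lo,hi):
    m=np.all((L>lo)&(L<hi),-1); Q=L[m]; print(name,m.sum(),np.percentile(Q,[1,50,99],axis=0).round(4).tolist() if m.any() else "")
box("plate",[-.10,-.17,.188],[-.06,-.09,.205])
box("coupler",[-.04,-.17,.165],[.04,-.09,.185])
print("tcp pot",pot(p))
for x in models.trace(n,"latch_grip")[:1]:
    m=x["mask"]; v,u=np.nonzero(m&(d>0)); Q=pot(world(n,np.c_[u,v],d[v,u])); Q=Q[Q[:,2]>.19]; print(x["confidence"],len(Q),np.percentile(Q,[2,50,98],axis=0).round(4).tolist())
```

```text
19.15 [ 0.55304095 -0.07378203  0.28299318] [ 0.98997113 -0.14126959] [-1.97532254e+01  2.08874598e+01  6.72283100e+01 -6.54252615e-03
  9.18968420e+01 -1.16321231e+01]
plate 826 [[-0.079, -0.1488, 0.189], [-0.0738, -0.1286, 0.1946], [-0.0678, -0.1105, 0.1962]]
coupler 5323 [[-0.0257, -0.1567, 0.1667], [0.0008, -0.1255, 0.1748], [0.0287, -0.0911, 0.1765]]
tcp pot [-0.07561541 -0.1289276   0.28299318]
0.58 816 [[-0.079, -0.1482, 0.1917], [-0.0738, -0.1289, 0.1946], [-0.0679, -0.1109, 0.1961]]
```

View pics/wrist6.png

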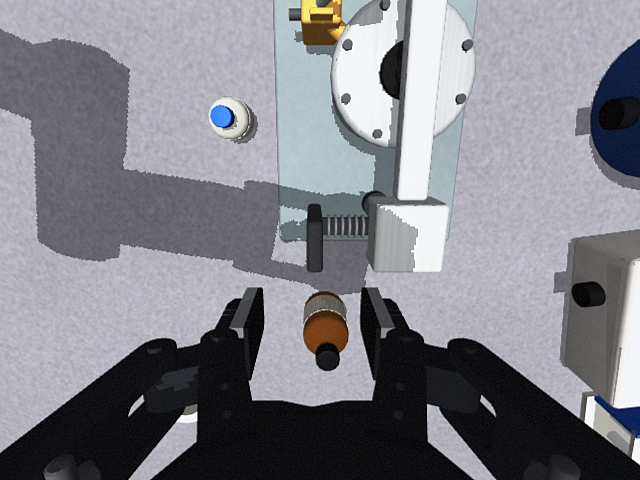

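The latch plate is at (314,238), centred between the fingers, and the spring is to its right. Before descending I check the spring's height.

Run:
```python
from h import *
n="wrist"; im,d=optics.get_image(n)
vv,uu=np.nonzero(d>0); L=pot(world(n,np.c_[uu,vv],d[vv,uu]))
m=(L[:,0]>-.062)&(L[:,0]<-.034)&(abs(L[:,1]+.13)<.03)&(L[:,2]>.03); print(np.percentile(L[m],[1,50,99],axis=0).round(3))
```

```text
[[-0.062 -0.138  0.131]
 [-0.052 -0.116  0.355]
 [-0.035 -0.109  0.383]]
```

step_arm(fingers=[-0.06,-0.06,-0.06,-0.06,-0.06], travel=[[0,0.02,0.4],[0,0,0.4],[0,0,0.3],[0,0,0.18],[0,0,0]], twist=[0,0,0,0,0])

```text
time_s: 19.92
position: [0.5545, -0.0738, 0.1541]
tool_rot: [[0.141, 0.99, -0.003], [0.99, -0.141, 0.001], [0.0, -0.003, -1.0]]
ft_force: [0.1, -0.2, 0.7]
grip_width: 0.0453
gripper_force: 0.0
```

step_arm(fingers=[1,1,1,1], travel=[[0,0,0],[0,0,0],[0,0,0],[0,0,0]], twist=[0,0,0,0], force=70)

```text
time_s: 20.42
position: [0.5551, -0.074, 0.1562]
tool_rot: [[0.142, 0.99, 0.001], [0.99, -0.142, -0.001], [-0.0, 0.001, -1.0]]
ft_force: [-3.2, -0.1, 6.3]
grip_width: 0.0108
gripper_force: 68.5
```

Plate gripped. I pull the latch out along tool −y.

step_arm(fingers=[1,1,1,1,1,1], travel=[[0,-0.045,0],[0,-0.045,0],[0,-0.045,0],[0,-0.045,0],[0,0,0],[0,0,0]], twist=[0,0,0,0,0,0])

```text
time_s: 21.18
position: [0.5388, -0.0717, 0.1561]
tool_rot: [[0.143, 0.99, 0.005], [0.99, -0.143, -0.001], [-0.0, 0.005, -1.0]]
ft_force: [8.3, 0.4, 3.4]
grip_width: 0.0112
gripper_force: 68.4
```

Run:
```python
from h import *
s=monitor.observe(); p=np.array(s["position"]);R=np.array(s["tool_rot"]); print(s["time_s"],p,"moved",R.T@(p-[.5551,-.074,.1562]),"F",R.T@np.array(s["ft_force"]),s["grip_width"])
n="wrist"; im,d=optics.get_image(n); cv2.imwrite("pics/wrist7.png",im)
vv,uu=np.mgrid[200:480,280:345]; vv,uu=vv.ravel(),uu.ravel(); L=pot(world(n,np.c_[uu,vv],d[vv,uu])); m=(L[:,2]>.185)&(L[:,2]<.2); print(m.sum(),np.percentile(L[m],[2,50,98],axis=0).round(4).tolist(),"tcp",pot(p))
```

```text
21.175 [ 0.53880489 -0.07173107  0.1561029 ] moved [-7.77757621e-05 -1.64524157e-02  1.05394378e-05] F [ 1.54684405  8.20662439 -3.40163365] 0.011231115224046673
4288 [[-0.1, -0.1474, 0.1862], [-0.09, -0.1237, 0.1944], [-0.0799, -0.1105, 0.1984]] tcp [-0.08999846 -0.12891921  0.1561029 ]
```

View pics/wrist7.png

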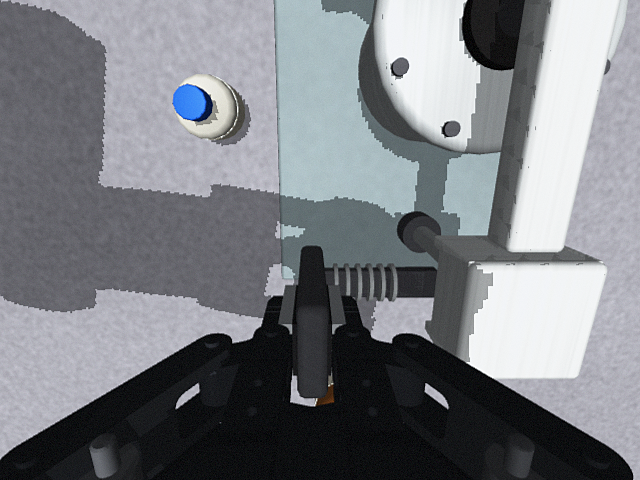

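The latch plate is held between the fingers at (313,320), about 16 mm out, with the coupler still down. Now I lift along the arm's arc.

step_arm(fingers=[1,1,1,1,1,1,1,1,1,1], travel=[[0.008,-0.01,-0.104],[0.012,0,-0.103],[0.017,0,-0.103],[0.02,0,-0.102],[0.025,0,-0.102],[0.028,0,-0.1],[0.033,0,-0.099],[0.036,0,-0.097],[0,0,0],[0,0,0]], twist=[0,0,0,0,0,0,0,0,0,0], force=80)

```text
time_s: 22.48
position: [0.5398, -0.0543, 0.2359]
tool_rot: [[0.143, 0.99, 0.003], [0.99, -0.143, -0.002], [-0.001, 0.003, -1.0]]
ft_force: [9.1, -3.7, -5.4]
grip_width: 0.0111
gripper_force: 78.2
```

Run:
```python
from h import *
s=monitor.observe(); p=np.array(s["position"]);R=np.array(s["tool_rot"]); print(s["time_s"],p,"F",R.T@np.array(s["ft_force"]),s["grip_width"],s["gripper_force"],"tcp",pot(p))
n="wrist"; im,d=optics.get_image(n); cv2.imwrite("pics/wrist8.png",im)
vv,uu=np.nonzero(d>0); L=pot(world(n,np.c_[uu,vv],d[vv,uu]))
for y in (-.15,-.13,-.11,-.05,0,.05):
    m=(abs(L[:,0]-.003)<.008)&(abs(L[:,1]-y)<.004)&(L[:,2]>.15); print(y,m.sum(),np.median(L[m,2]).round(4) if m.any() else "")
```

```text
22.475 [ 0.53977171 -0.05431399  0.23585499] F [-2.39294587  9.53150877  5.47910631] 0.011098607083630155 78.19547653198242 tcp [-0.09151498 -0.11154136  0.23585499]
-0.15 3 0.1558
-0.13 761 0.2596
-0.11 855 0.2529
-0.05 668 0.2284
0 668 0.2122
0.05 0
```

View pics/wrist8.png

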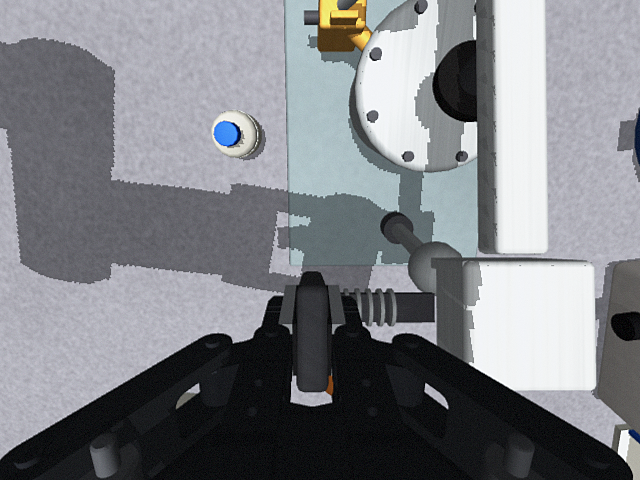

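The coupler is lifted clear of the ball, with the arm at about 0.31 rad and roughly 80 mm of rise. I settle briefly and hand in.

step_arm(fingers=[1,1,1,1], travel=[[0,0,0],[0,0,0],[0,0,0],[0,0,0]], twist=[0,0,0,0])

```text
time_s: 23.02
position: [0.5398, -0.0543, 0.2358]
tool_rot: [[0.143, 0.99, 0.002], [0.99, -0.143, -0.002], [-0.001, 0.003, -1.0]]
ft_force: [8.6, -3.0, -3.8]
grip_width: 0.0112
gripper_force: 78.2
```

```bash
python3 -c "
from h import *
s=monitor.observe(); print(s['position'],s['gripper_force']); print(close_job())"
```

```text
[ 0.53977158 -0.05433507  0.23579895] 78.19302320480347
the job is handed in; nothing more can be done
None
```

I handed the job in at about 23 s (no verdict came back): the lever was pulled to its stop on the second try and eased home, the latch pulled out, and the arm held steady with the coupler about 80 mm above where it sat; no bottle or glassware was touched that I saw.

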